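# Press a lock pin home with the bench locking pliers

## Task

Slide the brass lock body along its guide until it sits home against the stop screw, then press the locking pliers' upper handle down until it snaps over centre and stays locked by itself, so that the jaw presses the proud steel pin flush. Take the hand off, then flick the tab of the release lever back towards the handle's end so that the pliers spring fully open, leaving the lock body in the guide under the jaw and the tools lying around alone. The stop screw and the handle's grip are set differently each time, so work by feel and gently: neither shove the lock body hard against the stop nor ram the handle onto its end.

Things in the scene. Friction and masses are not known exactly. Their poses are not given: they have to be found in the camera images.
- pliers: Bench-mounted locking pliers on a bolted-down dark steel sole plate. Origin on the bench; x from the handle end (x -0.14) to the jaw nose (x 0.07), y across, z up; mid-plane y=0. On the plate (top z 0.012) two rails 6 mm high, inner faces x 0.054 and 0.086, guide the lock body along +y to the stop. Fixed cheeks, y -0.021 to 0.021, rise to z 0.12 at x 0 to 0.03. Upper handle's hinge: along y at (0.015, 0, 0.106).
- stop_bracket: End stop of the guide, on the sole plate; origin and axes as the pliers'. A bracket at y 0.038 to 0.048 carries a steel stop screw (16 mm foot, axis at x 0.070, z 0.026) that points to -y. The foot's face, where the lock body is home, stands anywhere from y 0.012 to y 0.028 (pliers' frame): the setting is not measured. Rigid. The pin is under the jaw at every setting.
- lock_body: Brass lock  block 30 x 100 x 24 mm (x, y, z), about 0.5 kg, loose between the rails (1 mm play each side), 22 to 53 mm short of the stop; origin at the centre of its underside, axes as the pliers'. The pin stands in its top 20 mm from the leading (+y) end. It slides with 2 to 5 N. Push its trailing (-y) end, which stays outside the pliers. More than about 20 N is shoving.
- block_centre (a point): Centre of the lock body, half-way up (12 mm above its underside), 50 mm from either end. The fixed bench vice stands on the robot's right of it, up to z 0.12: its jaws reach world y 0.06 (x 0.50 to 0.55), its handle y 0.19 (x 0.36 to 0.46, z 0.08): keep the gripper clear of it.
- block_end (a point): Middle of the lock body's leading (+y) end face, 12 mm above its underside.
- pin (a joint): How far the 8 mm steel pin stands proud of the lock body's top, in m: 0.003 to 0.005 at the start, 0 when flush. A tight fit (about 34 N to push in): the jaw does it.
- jaw_nose (a point): Middle of the jaw's nose (24 x 36 x 18 mm), which carries the sprung pad. In the pliers' frame at x 0.07, z 0.078 when open, z 0.058 to 0.061 when closed or locked on the lock body. Worked by the upper handle: a black-gripped bar 20 mm wide, 19 mm thick (pads' top 9.5 mm over its axis), reaching 152 mm from its hinge in the mid-plane.
- release_lever: Release lever = toggle link, beside the handle on its +y side; origin on its pin, z up along it. Open: leans back 0.54 rad, handle 0.78 to 1.02 rad above level (grip setting, not measured). The handle goes down 0.90 rad to a hard stop: 1 to 2 N, 7 to 11 N (120 mm out) while the pin goes in, dead centre at 0.78, then it drops. Let go sooner it springs up. Locked: lever leans 0.1 rad forward.
- lever_tab (a point): Centre of the lever's tab: dark steel plate 26 mm wide (pliers' y 0.008 to 0.034), 5 mm thick, from 19 mm below to 13 mm above this point, 10 mm round bar along its top. Pliers' frame: about (0.025, 0.021, 0.162) locked, (-0.038, 0.021, 0.157) open. Locked, push it from the +x (jaw) side 12 to 25 mm to -x (3 to 6 N): the pliers spring open and stay open. Below that side: cheeks (z 0.12), jaw.
- brush: Bystander: wooden-handled bench brush 151 mm long lying on the bench left of the pliers. Leave alone.
- padlock: Bystander: brass padlock 42 mm wide, 66 mm high, standing behind to the left. Leave alone.
- abrasive: Bystander: worn reddish abrasive block 24 x 50 x 18 mm, lying to the left of the handle. Leave alone.

How it is judged:
On the way, in this order (a step that is already met when the one before it is completed fails the run):
1. the lock body is pushed home: it presses on the stop screw (over 3 N), pin still proud, pliers still open (y of block_end in the frame of pliers between 0.0105 and 0.0295 m and x of block_end in the frame of pliers between 0.066 and 0.074 m and z of block_end in the frame of pliers between 0.022 and 0.026 m and contact force between lock_body and stop_bracket above 3 N and value of joint pin above 0.002 m and z of jaw_nose in the frame of pliers above 0.0755 m).
2. the pliers are locked on the lock body by themselves, not touched by the robot, pin pressed flush (y of block_end in the frame of pliers between 0.0105 and 0.0295 m and x of block_end in the frame of pliers between 0.066 and 0.074 m and z of block_end in the frame of pliers between 0.022 and 0.026 m and value of joint pin below 0.0012 m and z of jaw_nose in the frame of pliers below 0.063 m and contact force between each of the fingers, the arm and pliers below 0.3 N), for 0.3 s.
3. the release lever is pushed while the jaw is still down (contact force between the fingers and release_lever above 0.5 N and z of jaw_nose in the frame of pliers below 0.063 m).
At the end, for the whole second after the job is handed in: The lock body lies at rest in its guide under the jaw (leading end at y 0.0105 to 0.0295 in the pliers' frame), the pin is no more than 1.2 mm proud, and the pliers are fully open (jaw nose above z 0.0755 in the pliers' frame) (y of block_end in the frame of pliers between 0.0105 and 0.0295 m and x of block_end in the frame of pliers between 0.066 and 0.074 m and z of block_end in the frame of pliers between 0.022 and 0.026 m and value of joint pin below 0.0012 m and z of jaw_nose in the frame of pliers above 0.0755 m and linear speed of lock_body below 0.01 m/s and angle between lock_body's own z axis and vertical below 0.05 rad); the robot touches nothing.
It fails at once if the lock body is shoved with more than 22 N (contact force between the fingers and lock_body above 22 N).
It fails at once if the handle or another part of the pliers is rammed with more than 35 N (contact force between any of the fingers, the arm and pliers above 35 N).
It fails at once if a bystander (brush, padlock or abrasive block) is moved more than 15 mm (distance of any of brush, padlock, abrasive from where it was at the start of the episode above 0.015 m).
It also fails if it takes over 72 s, if anything falls off the work surface, if the arm or the gripper's body presses on something with over 40 N, if the wrist force passes 120 N, or if a joint passes its speed limit or range.

## Robot

A 6-joint arm with a two-finger parallel gripper is mounted at the origin on a cart in front of the work surface, level with it; the furniture and walls round the work are solid. World frame = base frame: x ahead of the robot, y to its left, z up, the work surface at z = 0. Lengths are in m, angles in rad, forces in N, time in s.
With the tool pointing down it reaches from about 0.375 to 0.825 m from the base axis. Payload 5.5 kg.
Tool frame: the origin (TCP) lies between the finger pads; the fingertips stand 17 mm ahead of it and the grasp point (between the pads) lies 2 mm behind it; z points along the fingers, y is the direction in which the jaws open and shut (so a half turn about z gives the same grasp; the last joint's range is limited). The gripper opens to 85 mm and grips with 20 to 120 N. Pads are 22 mm wide; open, the fingers measure 114 mm over their backs; the gripper's body (76 mm by 85 mm) begins 54 mm behind the grasp point. The pads swing forward as they close: fully open they stand 13 mm farther back than shut.
Start: joints at [-1.267, 0.314, -0.047, 1.21, 0, 1.571], TCP at [0.179, -0.573, 0.248] pointing down, gripper open.
Joint ranges: [-2.67, 2.67], [-0.69, 1.73], [-1.03, 1.25], [-2.08, 2.16], [-1.42, 1.45], [-3.14, 3.14]. Speed limits (rad/s): [2.39, 2.39, 3.01, 3.14, 3.14, 3.14].

## Interface

Orientations are given as a rotation vector (axis times angle).
In Python, from plant import get_state, capture, sign_off, spot_in, pinpoint gives the robot as it stands.
- The arm moves only by the tool apply_moves, never from a script. Its argument "steps" is one flat list of numbers, 6 for each row, row after row: the shift along the tool's x, y, z in cm, then the turn, a rotation vector about the tool's x, y, z in degrees. In form: [x, y, z, rx, ry, rz, x, y, z, rx, ry, rz, ...]. A call has 1 to 5 rows; each row is the pose to reach, as a shift and turn from the pose commanded when the call began, along the tool's axes at that moment; what a row does not reach only later rows make up. A row lasts 1/12 s, in which the tool goes at most 41.7 mm and 7.16 degrees, less where a joint would pass 70% of its speed; a pose out of reach is approached as far as the arm can. A call with a gripper value outside its range is refused whole. "jaw" is the opening, from 0 (shut) to 1 (fully open), set as the call begins (left out, the last holds). The fingers move at their own pace and stop on an object; "force" is the grip in N (left out, the last holds). Time passes only in rows, so rows that repeat a pose let the fingers close. It gives the time, the measured TCP pose, the force and the opening at its end, in the units of the state.
- get_state(): the state, without advancing time (a new reading comes with each control period).
- capture(name): name is "scene" or "side" or "wrist"; returns a dict with "frame" (384x512x3 uint8, red, green, blue), "range_z" (384x512 float32, m along the optical axis (not along the pixel's ray), 0 where there is no reading), "fovy" (degrees; the focal length in pixels is half the picture's height over the tangent of half this angle, whatever the lens; pixels are square), "cx", "cy" (the principal point, pixels), "eye" and "orientation" of the camera in the world. Camera axes: x right, y up, looking along -z (the intrinsics and any distortion apply to the point x, -y, -z); pixel columns grow to the right and rows downward; lengths in m; the calibration is good to about 2 mm. The wrist camera is an equidistant fisheye: a pixel r from the principal point sees the ray r / f radians off the axis. A picture is of the moment at which its call begins.
- sign_off(): hands the job in, once; it reports no verdict.
Trained networks look in a picture, given as the dict that the camera call returned (one of the last four; its "shot" number tells which), for a name from the list of things; names that differ only in an ending like _2 or _b are one class to them, and where a whole thing is asked for, a point or a joint stands for the part that bears it (a point fixed in the world has none). Each returns a list of dicts, best first, with "confidence" (0 to 1); they miss things now and then, are a little off and sometimes report something else, mostly with a low value. They report only what shows in the picture. A call takes as long as a camera call.
- spot_in(picture, target): "centre" ([x, y, z] in m, in the coordinates of the camera as it stood for that picture, good to about 4 mm: the middle of the surface that is visible of it).
- pinpoint(picture, target): "centre" ([x, y, z] in m, in the coordinates of the camera as it stood for that picture, good to about 4 mm: a listed point, or the origin of a listed thing).
The state is a dict: "t": time; "joints": joint angles; "dq": joint speeds; "joint_efforts": joint torques, N m; "ee_pos": TCP position; "ee_rot": TCP orientation; "force": force on the tool from outside, world axes, zero at the start; "torque": the same for the moment, N m; "width": opening from 0.0 (shut) to 1.0 (fully open).
Only numpy, scipy, OpenCV 4.12 (cv2) and the standard library are available. Lean on these libraries where they do the work, as an engineer would, in place of code of your own. Each camera call takes 0.05 s, during which the arm holds its last target. There are 200 camera calls.

## Working session

There is one attempt and no reset: what is moved stays moved. The work goes in short steps, Python scripts to look and compute and a tool call to move; the robot and the scene stay as the last step left them, time stands still between calls to the robot, and variables do not carry over. Pictures are saved under pics/ and viewed, on a budget of 10 in all, crops included, one or two more only if the job needs it, and the job is handed in when it is done.

Besides the shell and the picture viewer there is one more tool, called after "Emit:" as a command line: name --argument value ..., lists and objects as JSON in quotes. apply_moves: Moves the arm, as the interface text tells. Its arguments: {"type":"object","properties":{"steps":{"type":"array"},"jaw":{"type":"number"},"force":{"type":"number"}},"required":["steps"]}

```bash
mkdir -p pics; ls; cat > h.py <<'E'
import numpy as np, cv2
from scipy.spatial.transform import Rotation as R
from plant import get_state, capture, sign_off, spot_in, pinpoint
def rot(o):
    o=np.array(o,float)
    if o.shape==(3,3): return o
    return R.from_rotvec(o).as_matrix() if o.size==3 else R.from_quat(o).as_matrix()
def w(p,c): return rot(p['orientation'])@np.array(c)+np.array(p['eye'])
def save(p,n,s=None):
    f=p['frame'][:,:,::-1]
    if s: f=cv2.resize(f,None,fx=s,fy=s)
    cv2.imwrite('pics/'+n,f)
def cloud(p):
    f=p['frame'].shape[0]/2/np.tan(np.radians(p['fovy']/2)); z=p['range_z']
    v,u=np.indices(z.shape); P=np.stack([(u-p['cx'])/f*z,-(v-p['cy'])/f*z,-z],-1)
    return P@rot(p['orientation']).T+np.array(p['eye'])
E
python3 - <<'E'
from h import *
np.set_printoptions(precision=4,suppress=True)
for n in ['scene','side']:
    p=capture(n); save(p,n+'0.png',1.5)
    print(n,p['eye'],p['orientation'],p['fovy'],p['cx'],p['cy'])
    for t in ['pliers','stop_bracket','lock_body','block_centre','block_end','jaw_nose','release_lever','lever_tab','brush','padlock','abrasive']:
        for d in pinpoint(p,t)[:2]: print(t,round(d['confidence'],2),w(p,d['centre']))
print(get_state())
E
```

```text
pics
scene [0.1121 0.8976 0.7168] [ 0.3317 -0.9409 -2.2568] 54.21102842435023 254.12273887860187 189.5268254961505
pliers 0.93 [ 0.4812  0.3154 -0.0009]
stop_bracket 0.59 [0.5538 0.3157 0.0272]
lock_body 0.59 [0.5546 0.261  0.0082]
block_centre 0.41 [0.5584 0.2636 0.0265]
block_end 0.46 [0.5515 0.3127 0.0232]
jaw_nose 0.68 [0.5444 0.3212 0.0783]
release_lever 0.4 [0.4838 0.3176 0.0861]
release_lever 0.25 [0.5546 0.2606 0.0063]
lever_tab 0.65 [0.4385 0.3365 0.1533]
brush 0.58 [ 0.4442  0.5674 -0.0031]
brush 0.26 [0.5576 0.2601 0.0241]
padlock 0.67 [0.5699 0.5178 0.0005]
abrasive 0.83 [ 0.3958  0.4863 -0.0025]
side [0.3641 1.0338 0.6899] [ 0.1445 -1.2082 -2.7172] 46.772771338310406 257.2284306795584 192.71560080546126
pliers 0.78 [0.479  0.3171 0.0004]
lock_body 0.69 [0.5568 0.2641 0.0076]
block_centre 0.56 [0.5569 0.2619 0.0232]
block_centre 0.39 [ 0.57    0.5183 -0.0035]
block_end 0.81 [0.551  0.3098 0.0283]
jaw_nose 0.76 [0.5512 0.3207 0.0766]
jaw_nose 0.34 [ 0.5704  0.5194 -0.0028]
release_lever 0.79 [0.4828 0.3169 0.0919]
lever_tab 0.51 [0.4434 0.3354 0.1554]
padlock 0.88 [ 0.5719  0.5232 -0.005 ]
abrasive 0.58 [ 0.3978  0.4834 -0.001 ]
{'t': 1.2, 'joints': array([-1.267 ,  0.3135, -0.0471,  1.2102,  0.    ,  1.5708]), 'dq': array([ 0.    , -0.0019, -0.    , -0.0002, -0.0003, -0.0014]), 'joint_efforts': array([  0.0002, -53.9474,  34.005 ,   0.0016,   0.0002,   0.    ]), 'ee_pos': array([ 0.1795, -0.5725,  0.2483]), 'ee_rot': array([3.1054, 0.4753, 0.    ]), 'force': array([ 0.8058, -0.4465,  0.077 ]), 'torque': array([-0.0037, -0.0079,  0.0238]), 'width': 1.0048135344085196}
```

View pics/scene0.png

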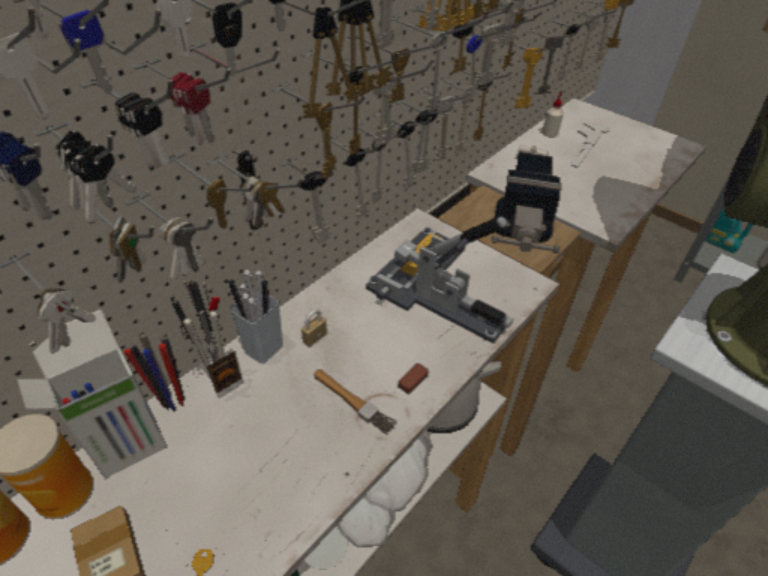

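View pics/side0.png

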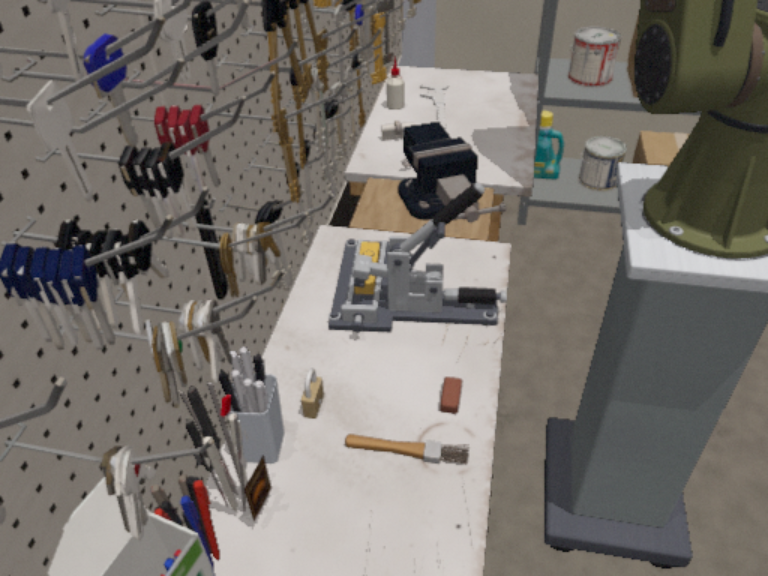

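```bash
python3 - <<'E'
from h import *
np.set_printoptions(precision=4,suppress=True)
ims=[]
for n in ['scene','side']:
    p=capture(n); C=cloud(p); z=C[...,2]
    m=(C[...,0]>.30)&(C[...,0]<.62)&(C[...,1]>.15)&(C[...,1]<.42)&(z>-.01)&(z<.25)&(p['range_z']>0)
    np.savez('c_'+n,P=C[m],c=p['frame'][m])
    P=C[m]; im=np.zeros((540,640,3),np.uint8)
    o=np.argsort(P[:,2])
    for q,c in zip(P[o],p['frame'][m][o]):
        u=int((q[0]-.30)*2000); v=int((.42-q[1])*2000); cv2.circle(im,(u,v),1,c[::-1].tolist(),-1)
    ims.append(cv2.resize(im,(480,405)))
    # handle
    h=(P[:,2]>.125)&(P[:,0]<.46); H=P[h]; print(n,len(H))
    dark=p['frame'][m][h].max(1)<60; D=H[dark]; print(len(D))
    if len(D)>20:
        c=D.mean(0); d=np.linalg.svd(D-c)[2][0]; print(c,d,'yaw',np.arctan2(d[1],d[0]),'el',np.arctan2(d[2],np.hypot(*d[:2])),D[np.argmax(D[:,2])])
    # brass block top
    c=p['frame'][m].astype(int); b=(c[:,0]-c[:,2]>60)&(P[:,2]>.02)
    print('brass',b.sum(),P[b].min(0),P[b].max(0),np.median(P[b],0))
    bb=b&(P[:,2]>.03)&(P[:,2]<.043)
    print(cv2.minAreaRect(P[bb][:,:2].astype(np.float32)*1000))
    pl=(P[:,2]>.006)&(P[:,2]<.021)&(c.max(1)<110); print('plate',cv2.minAreaRect(P[pl][:,:2].astype(np.float32)*1000))
    nt=(abs(P[:,2]-.087)<.003)&(P[:,0]>.52); print('nose',nt.sum(),cv2.minAreaRect(P[nt][:,:2].astype(np.float32)*1000))
    ch=(abs(P[:,2]-.12)<.003)&(P[:,0]>.46); print('cheek',ch.sum(),cv2.minAreaRect(P[ch][:,:2].astype(np.float32)*1000))
cv2.imwrite('pics/ortho.png',np.vstack(ims)[:, :][:600] if 0 else cv2.resize(np.hstack(ims),(800,338)))
E
```

```text
scene 370
273
[0.4213 0.321  0.1857] [ 0.6219  0.2238 -0.7504] yaw 0.34551212024501915 el -0.8487315423346313 [0.3951 0.3028 0.2215]
brass 74 [0.5323 0.2123 0.0291] [0.5736 0.3162 0.0817] [0.5636 0.2501 0.0354]
((556.7591552734375, 262.8656921386719), (22.55143928527832, 99.09272766113281), 10.597867012023926)
plate ((476.224853515625, 280.98455810546875), (244.438232421875, 217.32553100585938), 5.809562683105469)
nose 82 ((544.638916015625, 324.97393798828125), (26.201683044433594, 33.63620376586914), 8.769394874572754)
cheek 70 ((486.62152099609375, 317.960693359375), (45.82012939453125, 42.19841003417969), 6.165848731994629)
side 599
376
[0.4227 0.3189 0.1871] [ 0.6361  0.132  -0.7603] yaw 0.20469427115508934 el -0.8637157620332299 [0.3986 0.3173 0.2194]
brass 195 [0.537  0.2119 0.0202] [0.5746 0.3356 0.0869] [0.5518 0.2421 0.0353]
((553.9066162109375, 261.3739318847656), (28.69785499572754, 100.81698608398438), 11.068787574768066)
plate ((477.23101806640625, 282.81298828125), (243.42544555664062, 211.78538513183594), 5.722023010253906)
nose 109 ((542.6212158203125, 323.86865234375), (33.94883728027344, 36.72229766845703), 13.25908374786377)
cheek 121 ((486.7458190917969, 317.13739013671875), (48.99824523925781, 42.25554656982422), 7.973477363586426)
```

View pics/ortho.png

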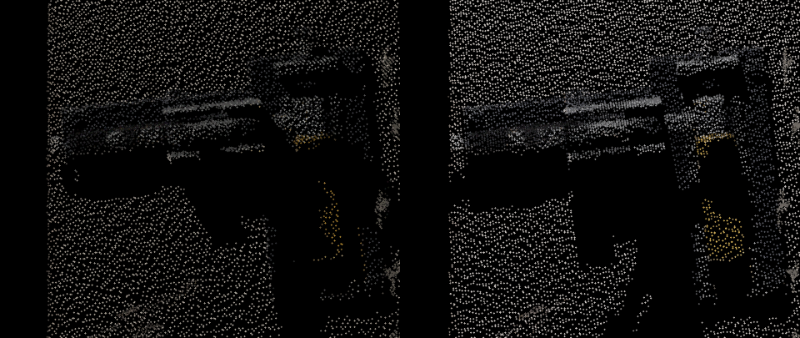

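Emit:
apply_moves --steps '[0,0,0,0,0,-7,0,0,0,0,0,-14,0,0,0,0,0,-21,0,0,0,0,0,-28,0,0,0,0,0,-35]' --jaw 0

```text
t: 1.72
ee_pos: [0.1795, -0.5725, 0.2483]
ee_rot: [-2.815, -1.396, 0.0]
force: [0.6, -0.0, -0.1]
width: 0.3
```

Emit:
apply_moves --steps '[0,0,0,0,0,-7,0,0,0,0,0,-14,0,0,0,0,0,-21,0,0,0,0,0,-28,0,0,0,0,0,-35]'

```text
t: 2.13
ee_pos: [0.1795, -0.5725, 0.2483]
ee_rot: [-2.265, -2.177, -0.0]
force: [1.6, -0.5, 0.0]
width: -0.003
```

Emit:
apply_moves --steps '[3.4,1.2,-0.15,0,0,0,6.8,2.4,-0.3,0,0,0,10.3,3.6,-0.45,0,0,0,13.7,4.8,-0.6,0,0,0,17.1,6,-0.75,0,0,0]'

```text
t: 2.55
ee_pos: [0.2474, -0.4029, 0.2558]
ee_rot: [2.272, 2.17, 0.0]
force: [0.8, 0.1, -0.6]
width: 0.001
```

Emit:
apply_moves --steps '[3.4,1.2,-0.15,0,0,0,6.8,2.4,-0.3,0,0,0,10.3,3.6,-0.45,0,0,0,13.7,4.8,-0.6,0,0,0,17.1,6,-0.75,0,0,0]'

```text
t: 2.97
ee_pos: [0.3151, -0.2347, 0.2636]
ee_rot: [2.271, 2.169, 0.0]
force: [0.2, -0.0, 0.0]
width: -0.003
```

Emit:
apply_moves --steps '[3.4,1.2,-0.15,0,0,0,6.8,2.4,-0.3,0,0,0,10.3,3.6,-0.45,0,0,0,13.7,4.8,-0.6,0,0,0,17.1,6,-0.75,0,0,0]'

```text
t: 3.38
ee_pos: [0.3828, -0.0664, 0.2712]
ee_rot: [2.271, 2.17, 0.001]
force: [0.6, -0.4, 0.0]
width: 0.001
```

Emit:
apply_moves --steps '[3.4,1.2,-0.15,0,0,0,6.8,2.4,-0.3,0,0,0,10.3,3.6,-0.45,0,0,0,13.7,4.8,-0.6,0,0,0,17.1,6,-0.75,0,0,0]'

```text
t: 3.8
ee_pos: [0.4505, 0.1019, 0.2786]
ee_rot: [2.27, 2.171, 0.001]
force: [-0.4, 0.3, 0.7]
width: 0.004
```

Emit:
apply_moves --steps '[1.6,2,0,0,0,0,3.2,4,0,0,0,0,4.8,6,0,0,0,0,6.4,8,0,0,0,0,7,9,0,0,0,0]'

```text
t: 4.22
ee_pos: [0.5453, 0.1678, 0.2779]
ee_rot: [2.27, 2.172, 0.002]
force: [-0.4, -0.8, -0.4]
width: 0.0
```

```bash
cat >> h.py <<'E'
def wcloud(p):
    f=p['frame'].shape[0]/2/np.tan(np.radians(p['fovy']/2)); z=p['range_z']
    v,u=np.indices(z.shape); dx=u-p['cx']; dy=v-p['cy']; r=np.hypot(dx,dy)+1e-9; t=np.tan(np.minimum(r/f,1.5))
    P=np.stack([dx/r*t*z,-dy/r*t*z,-z],-1)
    return P@rot(p['orientation']).T+np.array(p['eye'])
E
python3 - <<'E'
from h import *
np.set_printoptions(precision=4,suppress=True)
p=capture('wrist'); save(p,'w1.png',1.5); print(p['eye'],p['fovy'],p['cx'],p['cy'])
for t in ['pliers','stop_bracket','lock_body','block_centre','block_end','jaw_nose','release_lever','lever_tab']:
    for d in pinpoint(p,t)[:1]: print(t,round(d['confidence'],2),w(p,d['centre']))
C=wcloud(p); m=(p['range_z']>0)&(C[...,2]<.3); P=C[m];c=p['frame'][m].astype(int)
np.savez('c_w',C=C,f=p['frame'],z=p['range_z'])
b=(c[:,0]-c[:,2]>50)&(P[:,2]>.03)&(P[:,2]<.043)&(P[:,0]>.5)&(P[:,1]>.18)&(P[:,1]<.36)
print('brass',b.sum(),cv2.minAreaRect(P[b][:,:2].astype(np.float32)*1000),P[b].mean(0))
print(get_state()['ee_pos'],get_state()['joints'])
E
```

```text
[0.5492 0.2534 0.4028] 65.70646984690485 252.8283764855589 190.0082120077615
pliers 0.73 [0.4788 0.3195 0.0024]
lock_body 0.61 [0.5622 0.2605 0.0112]
block_centre 0.72 [0.5593 0.2631 0.0212]
block_end 0.73 [0.561  0.262  0.0148]
jaw_nose 0.71 [0.5529 0.3195 0.0763]
release_lever 0.74 [0.4817 0.3189 0.0899]
lever_tab 0.66 [0.4451 0.3365 0.1527]
brass 1821 ((558.2651977539062, 262.1973876953125), (29.980846405029297, 100.21904754638672), 6.223724842071533) [0.5584 0.2608 0.0352]
[0.5427 0.1653 0.2787] [ 0.2956  0.2413 -0.0737  1.2554 -0.      1.9122]
```

View pics/w1.png

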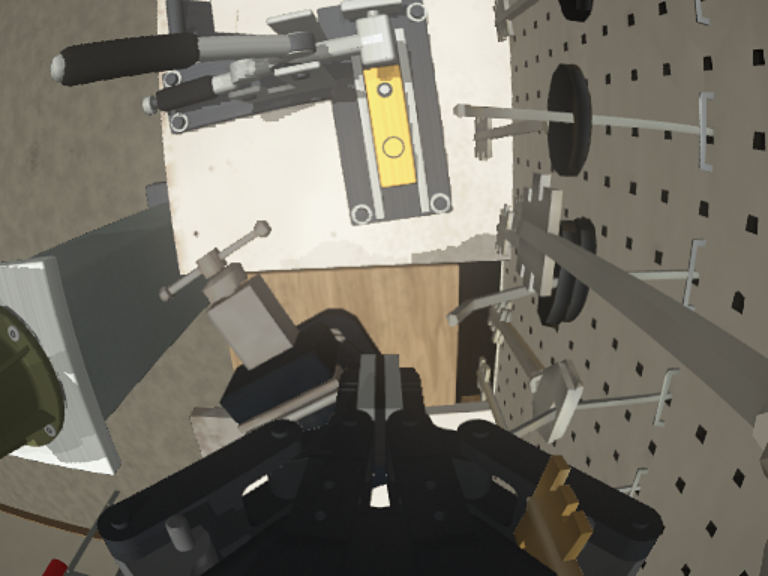

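Emit:
apply_moves --steps '[1,1,3.5,0,0,-3,2,1.6,7,0,0,-6,2.73,2.21,11,0,0,-8.7,2.73,2.21,15,0,0,-8.7,2.73,2.21,18,0,0,-8.7]'

```text
t: 5.08
ee_pos: [0.5653, 0.1917, 0.0956]
ee_rot: [-2.099, -2.336, 0.002]
force: [-0.6, -0.2, -0.7]
width: -0.001
```

Emit:
apply_moves --steps '[0,0,2,0,0,0,0,0,4,0,0,0,0,0,6,0,0,0,0,0,6,0,0,0,0,0,6,0,0,0]'

```text
t: 5.5
ee_pos: [0.5654, 0.1914, 0.0378]
ee_rot: [-2.1, -2.335, 0.003]
force: [-0.8, -0.3, 0.6]
width: -0.0
```

```bash
python3 - <<'E'
from h import *
p=capture('wrist'); save(p,'w2.png',1.2); s=get_state(); print(s['ee_pos'],s['ee_rot'],s['force'])
E
```

```text
[0.56666089 0.19191274 0.03907079] [2.10020408e+00 2.33627272e+00 2.36644950e-04] [-0.11947084 -0.14400709 -0.02947577]
```

View pics/w2.png

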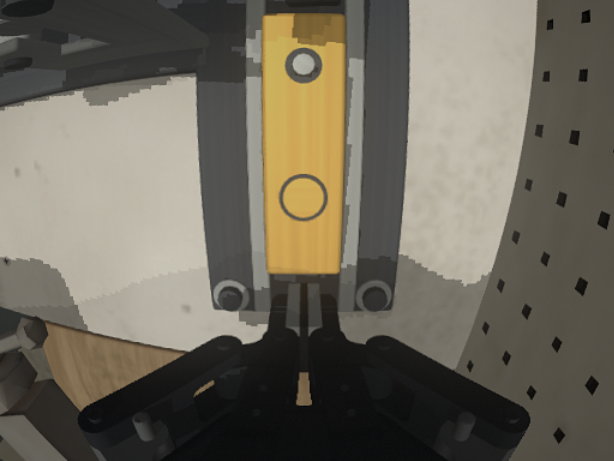

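Emit:
apply_moves --steps '[0.3,0,0,0,0,0,0.6,0,0,0,0,0,0.8,0,0,0,0,0,0.95,0,0,0,0,0,1.1,0,0,0,0,0]'

```text
t: 5.97
ee_pos: [0.5662, 0.2026, 0.0392]
ee_rot: [2.099, 2.335, 0.0]
force: [1.7, -3.7, 2.1]
width: 0.005
```

Emit:
apply_moves --steps '[0.2,0,0,0,0,0,0.4,0,0,0,0,0,0.6,0,0,0,0,0,0.8,0,0,0,0,0,1,0,0,0,0,0]'

```text
t: 6.38
ee_pos: [0.5647, 0.2129, 0.0384]
ee_rot: [2.1, 2.336, 0.0]
force: [1.3, -5.7, 4.2]
width: -0.001
```

Emit:
apply_moves --steps '[0.2,0,0,0,0,0,0.4,0,0,0,0,0,0.6,0,0,0,0,0,0.8,0,0,0,0,0,0.9,0,0,0,0,0]'

```text
t: 6.8
ee_pos: [0.5637, 0.222, 0.0384]
ee_rot: [2.1, 2.336, 0.0]
force: [2.5, -4.7, 3.0]
width: -0.001
```

Emit:
apply_moves --steps '[0.05,0,0,0,0,0,0.1,0,0,0,0,0,0.15,0,0,0,0,0,0.2,0,0,0,0,0]'

```text
t: 7.13
ee_pos: [0.5635, 0.2238, 0.0384]
ee_rot: [2.1, 2.336, 0.0]
force: [2.0, -5.0, 4.0]
width: -0.003
```

Emit:
apply_moves --steps '[0.05,0,0,0,0,0,0.1,0,0,0,0,0,0.15,0,0,0,0,0]'

```text
t: 7.38
ee_pos: [0.5634, 0.2252, 0.0384]
ee_rot: [2.1, 2.336, 0.0]
force: [2.1, -4.6, 3.7]
width: 0.0
```

Emit:
apply_moves --steps '[0.05,0,0,0,0,0,0.1,0,0,0,0,0,0.15,0,0,0,0,0]'

```text
t: 7.63
ee_pos: [0.5632, 0.2267, 0.0384]
ee_rot: [2.1, 2.336, 0.0]
force: [1.4, -5.0, 3.5]
width: -0.003
```

Emit:
apply_moves --steps '[0.05,0,0,0,0,0,0.1,0,0,0,0,0,0.15,0,0,0,0,0]'

```text
t: 7.88
ee_pos: [0.563, 0.2282, 0.0384]
ee_rot: [2.1, 2.336, 0.0]
force: [1.8, -5.3, 4.3]
width: -0.002
```

Emit:
apply_moves --steps '[0.05,0,0,0,0,0,0.1,0,0,0,0,0,0.15,0,0,0,0,0]'

```text
t: 8.13
ee_pos: [0.5629, 0.2297, 0.0384]
ee_rot: [2.1, 2.336, 0.0]
force: [1.8, -5.5, 4.4]
width: 0.002
```

Emit:
apply_moves --steps '[0.05,0,0,0,0,0,0.1,0,0,0,0,0,0.15,0,0,0,0,0]'

```text
t: 8.38
ee_pos: [0.5627, 0.2312, 0.0384]
ee_rot: [2.1, 2.336, -0.0]
force: [2.6, -5.0, 3.5]
width: 0.001
```

Emit:
apply_moves --steps '[0.05,0,0,0,0,0,0.1,0,0,0,0,0,0.15,0,0,0,0,0]'

```text
t: 8.63
ee_pos: [0.5625, 0.2327, 0.0384]
ee_rot: [2.1, 2.336, 0.0]
force: [0.8, -3.6, 3.1]
width: 0.0
```

Emit:
apply_moves --steps '[0.05,0,0,0,0,0,0.1,0,0,0,0,0,0.15,0,0,0,0,0]'

```text
t: 8.88
ee_pos: [0.5624, 0.2341, 0.0384]
ee_rot: [2.1, 2.336, 0.0]
force: [1.9, -5.2, 4.6]
width: 0.0
```

Emit:
apply_moves --steps '[0.05,0,0,0,0,0,0.1,0,0,0,0,0,0.15,0,0,0,0,0]'

```text
t: 9.13
ee_pos: [0.5622, 0.2356, 0.0384]
ee_rot: [2.1, 2.336, 0.0]
force: [2.9, -5.1, 3.9]
width: 0.001
```

Emit:
apply_moves --steps '[0.05,0,0,0,0,0,0.1,0,0,0,0,0,0.15,0,0,0,0,0]'

```text
t: 9.38
ee_pos: [0.5621, 0.2372, 0.0384]
ee_rot: [2.1, 2.336, 0.0]
force: [2.0, -5.7, 3.7]
width: -0.0
```

Emit:
apply_moves --steps '[0.05,0,0,0,0,0,0.1,0,0,0,0,0]'

```text
t: 9.55
ee_pos: [0.562, 0.2381, 0.0384]
ee_rot: [2.1, 2.336, 0.0]
force: [2.2, -6.3, 4.5]
width: 0.002
```

Emit:
apply_moves --steps '[0.05,0,0,0,0,0,0.1,0,0,0,0,0]'

```text
t: 9.72
ee_pos: [0.5619, 0.2391, 0.0384]
ee_rot: [2.1, 2.336, 0.0]
force: [1.7, -5.2, 3.4]
width: 0.003
```

Emit:
apply_moves --steps '[0.05,0,0,0,0,0,0.1,0,0,0,0,0]'

```text
t: 9.88
ee_pos: [0.5618, 0.2401, 0.0384]
ee_rot: [2.1, 2.336, 0.0]
force: [2.2, -4.1, 3.8]
width: -0.0
```

Emit:
apply_moves --steps '[0.05,0,0,0,0,0,0.1,0,0,0,0,0]'

```text
t: 10.05
ee_pos: [0.5618, 0.2404, 0.0384]
ee_rot: [2.099, 2.334, -0.001]
force: [3.5, -8.3, 4.6]
width: 0.001
```

Emit:
apply_moves --steps '[0.02,0,0,0,0,0,0.04,0,0,0,0,0]'

```text
t: 10.22
ee_pos: [0.5617, 0.2404, 0.0384]
ee_rot: [2.099, 2.334, -0.002]
force: [1.6, -9.1, 4.5]
width: -0.0
```

Emit:
apply_moves --steps '[0.03,0,0,0,0,0,0.05,0,0,0,0,0,0.05,0,0,0,0,0]'

```text
t: 10.47
ee_pos: [0.5618, 0.2404, 0.0385]
ee_rot: [2.099, 2.333, -0.003]
force: [2.4, -11.0, 5.3]
width: 0.0
```

Emit:
apply_moves --steps '[0.03,0,0,0,0,0,0.03,0,0,0,0,0]'

```text
t: 10.63
ee_pos: [0.5617, 0.2405, 0.0384]
ee_rot: [2.099, 2.333, -0.004]
force: [3.0, -11.1, 5.5]
width: 0.003
```

Emit:
apply_moves --steps '[-0.3,0,0,0,0,0,-1,0,0,0,0,0,-2.5,0,0,0,0,0,-3,0,-3,0,0,0,-3,0,-6,0,0,0]'

```text
t: 11.05
ee_pos: [0.5618, 0.2102, 0.0964]
ee_rot: [-2.099, -2.333, 0.009]
force: [0.9, 0.2, 0.4]
width: 0.001
```

```bash
python3 - <<'E'
from h import *
np.set_printoptions(precision=4,suppress=True)
d=np.load('c_w.npz'); C=d['C']; z=d['z']; f=d['f'].astype(int)
psi=np.radians(6.2); Rt=np.array([[np.cos(psi),np.sin(psi)],[-np.sin(psi),np.cos(psi)]])
def an(P,f,n):
    Q=P.copy(); Q[:,:2]=(P[:,:2]-[.4815,.315])@Rt.T
    for lo,hi in [(-.09,-.075),(-.075,-.06),(-.06,-.045),(-.045,-.03),(-.03,-.015),(-.015,0)]:
        m=(Q[:,0]>lo)&(Q[:,0]<hi)&(Q[:,1]>-.03)&(Q[:,1]<.014)&(Q[:,2]>.115)&(Q[:,2]<.26)
        if m.sum()>5: print(n,lo,m.sum(),'y',np.percentile(Q[m,1],[3,50,97]),'x',Q[m,0].mean(),'zmax',np.percentile(Q[m,2],[50,95]))
    m=(abs(Q[:,2]-.087)<.004)&(abs(Q[:,0]-.07)<.03)&(abs(Q[:,1])<.04); print('nose',Q[m].min(0),Q[m].max(0))
    m=(abs(Q[:,2]-.12)<.003)&(abs(Q[:,0]-.015)<.03)&(abs(Q[:,1])<.04); print('cheek',Q[m].min(0),Q[m].max(0))
m=(z>0)&(C[...,2]<.3)&(abs(C[...,0]-.45)<.2)&(abs(C[...,1]-.3)<.15)
an(C[m],f[m],'w')
for n in ['scene','side']:
    d=np.load(f'c_{n}.npz'); an(d['P'],d['c'],n)
print(get_state()['ee_pos'],get_state()['force'])
E
```

```text
w -0.09 458 y [-0.0073 -0.0004  0.01  ] x -0.08057021395821173 zmax [0.2173 0.2215]
w -0.075 708 y [-0.0075  0.      0.0106] x -0.06754669578370512 zmax [0.2051 0.2135]
w -0.06 644 y [-0.0074 -0.      0.0104] x -0.05257074492787182 zmax [0.1895 0.1981]
w -0.045 594 y [-0.0074  0.0006  0.0122] x -0.03751984559129202 zmax [0.1736 0.1821]
w -0.03 445 y [-0.0047  0.0013  0.0133] x -0.022980532723694647 zmax [0.1547 0.1649]
w -0.015 332 y [-0.0048  0.0004  0.0086] x -0.007704763858854371 zmax [0.1396 0.1482]
nose [ 0.0493 -0.0158  0.083 ] [0.0802 0.0201 0.0891]
cheek [-0.002  -0.0187  0.117 ] [0.0312 0.0227 0.123 ]
scene -0.09 79 y [-0.0031  0.0099  0.0129] x -0.0828671657008683 zmax [0.2126 0.2211]
scene -0.075 74 y [-0.0001  0.0109  0.0132] x -0.06773815578074797 zmax [0.1971 0.2116]
scene -0.06 64 y [-0.0005  0.0104  0.0128] x -0.0528227810612467 zmax [0.181  0.1944]
scene -0.045 38 y [-0.0015  0.0094  0.0135] x -0.03857393293604675 zmax [0.1704 0.1795]
scene -0.03 54 y [0.0023 0.0081 0.0136] x -0.021909022365360315 zmax [0.1457 0.1607]
scene -0.015 50 y [0.0016 0.0077 0.0121] x -0.008071545514476945 zmax [0.1313 0.1445]
nose [ 0.0506 -0.0171  0.0831] [0.0774 0.0199 0.0889]
cheek [-0.0138 -0.0187  0.1172] [0.0283 0.0235 0.1225]
side -0.09 105 y [-0.0008  0.0098  0.0131] x -0.08232380801633102 zmax [0.2137 0.2212]
side -0.075 111 y [-0.0012  0.0101  0.013 ] x -0.06747392419502689 zmax [0.1995 0.2125]
side -0.06 108 y [-0.0004  0.0103  0.0131] x -0.05260576716147278 zmax [0.1831 0.1953]
side -0.045 78 y [-0.0012  0.0087  0.0137] x -0.03701525197807828 zmax [0.1696 0.1798]
side -0.03 104 y [0.0016 0.0084 0.0137] x -0.022083800174913678 zmax [0.1459 0.1602]
side -0.015 84 y [0.0003 0.0073 0.0126] x -0.007975894342431936 zmax [0.1324 0.1465]
nose [ 0.044  -0.0155  0.083 ] [0.0789 0.023  0.0891]
cheek [-0.0133 -0.0195  0.117 ] [0.0294 0.0231 0.1228]
[0.5618 0.2102 0.0964] [0.8965 0.1763 0.394 ]
```

```bash
cat >> h.py <<'E'
O=np.array([.4813,.3168,0]); psi=np.radians(6.2); PW=R.from_euler('z',psi).as_matrix()
TW=np.stack([PW[:,1],PW[:,0],[0,0,-1]],1) # tool axes nominal: x=pliers y, y=pliers x
def tcp_pl(): return PW.T@(np.array(get_state()['ee_pos'])-O)
E
python3 - <<'E'
from h import *
np.set_printoptions(precision=2,suppress=True)
s=get_state(); print(s['ee_pos'],s['ee_rot'],R.from_matrix(TW).as_rotvec(), tcp_pl())
c=tcp_pl(); print('to start(cm tool xyz)',(0-c[1])*100,(-.042-c[0])*100,-(.233-c[2])*100)
r=.125;t=.009
prev=np.array([-.042,.233])
for a in np.arange(.85,-.16,-.05):
    P=np.array([.015-r*np.cos(a)+.0095*np.sin(a)+t,.106+r*np.sin(a)+.0095*np.cos(a)+.017])
    print('%.2f'%a,P*100,'d tool y,z',(P[0]-prev[0])*100,-(P[1]-prev[1])*100); prev=P
E
```

```text
[0.56 0.21 0.1 ] [-2.1  -2.33  0.01] [2.1  2.34 0.  ] [ 0.07 -0.11  0.1 ]
to start(cm tool xyz) 11.467205354938914 -11.053522584528006 -13.660465875785727
0.85 [-5.14 22.32] d tool y,z -0.9360729386789988 0.9820109471556121
0.80 [-5.63 21.93] d tool y,z -0.49127264180602315 0.3891665427205482
0.75 [-6.1  21.52] d tool y,z -0.4712084584155729 0.41323358440203406
0.70 [-6.55 21.08] d tool y,z -0.449966499279706 0.43626775733040524
0.65 [-6.98 20.62] d tool y,z -0.42759985823366126 0.45821148806930445
0.60 [-7.38 20.14] d tool y,z -0.4041644402317357 0.4790099287199645
0.55 [-7.76 19.64] d tool y,z -0.37971882161400017 0.49861109401236337
0.50 [-8.11 19.13] d tool y,z -0.35432410369597017 0.5169659912413804
0.45 [-8.44 18.59] d tool y,z -0.3280437600471281 0.5340287427229751
0.40 [-8.74 18.04] d tool y,z -0.3009434778400516 0.5497567004645487
0.35 [-9.02 17.48] d tool y,z -0.27309099366671363 0.5641105527627199
0.30 [-9.26 16.9 ] d tool y,z -0.24455592423224398 0.577054422462081
0.25 [-9.48 16.31] d tool y,z -0.2154095923494609 0.5885559566294218
0.20 [-9.66 15.71] d tool y,z -0.18572484866894862 0.5985864074192049
0.15 [-9.82 15.11] d tool y,z -0.15557588959039664 0.6071207039282156
0.10 [-9.94 14.49] d tool y,z -0.12503807181022536 0.6141375148597528
0.05 [-10.04  13.87] d tool y,z -0.0941877239690983 0.619619301840782
-0.00 [-10.1   13.25] d tool y,z -0.06310195587006656 0.6235523632586976
-0.05 [-10.13  12.62] d tool y,z -0.031858465744220854 0.6259268685082614
-0.10 [-10.13  12.  ] d tool y,z -0.0005353460455867487 0.6267368825629658
-0.15 [-10.1   11.37] d tool y,z 0.030789111739362718 0.6259803808095252
```

Emit:
apply_moves --steps '[0,0,-4,0,0,0,0,0,-8,0,0,0,0,0,-12,0,0,0,0,0,-15,0,0,0,0,0,-17,0,0,0]'

```text
t: 11.47
ee_pos: [0.5651, 0.2125, 0.2721]
ee_rot: [2.099, 2.336, 0.006]
force: [0.2, 0.2, -0.8]
width: -0.001
```

Emit:
apply_moves --steps '[2.5,-2.5,0,0,0,0,5,-5,0,0,0,0,7.5,-7.5,0,0,0,0,10,-10,0,0,0,0,11.5,-11.05,0,0,0,0]'

```text
t: 11.88
ee_pos: [0.439, 0.316, 0.268]
ee_rot: [-2.096, -2.336, 0.002]
force: [0.6, 0.2, 0.5]
width: 0.004
```

Emit:
apply_moves --steps '[0,0,1,0,0,0,0,0,2,0,0,0,0,0,3,0,0,0,0,0,3.3,0,0,0,0,0,3.3,0,0,0]'

```text
t: 12.3
ee_pos: [0.4421, 0.3138, 0.2334]
ee_rot: [-2.101, -2.334, 0.005]
force: [-0.5, 0.3, 0.1]
width: -0.0
```

```bash
python3 - <<'E'
from h import *
p=capture('side'); save(p,'s2.png',1.5); print(tcp_pl(),get_state()['force'])
E
```

```text
[-0.03887114  0.0014971   0.23424945] [0.12826605 0.04947867 0.07909397]
```

View pics/s2.png

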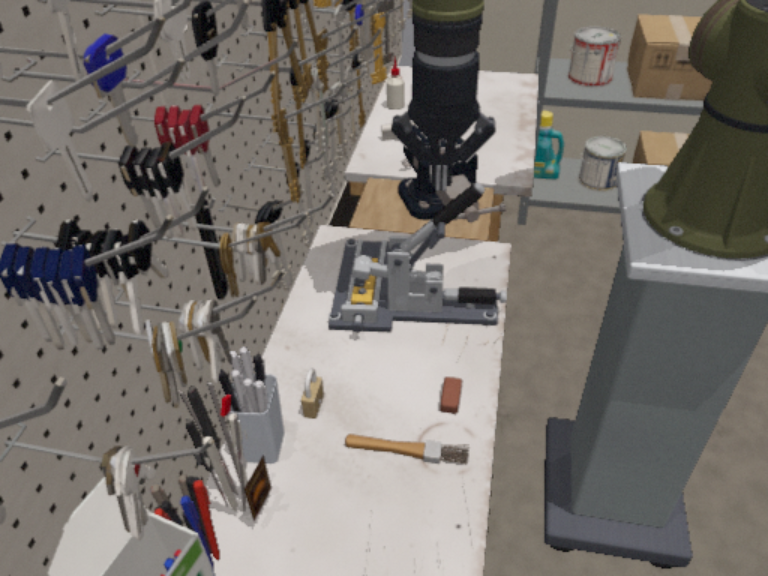

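Emit:
apply_moves --steps '[0,-0.4,0.35,0,0,0,0,-0.7,0.6,0,0,0,0,-0.95,0.8,0,0,0,0,-1.15,1,0,0,0,0,-1.3,1.15,0,0,0]'

```text
t: 12.77
ee_pos: [0.429, 0.3138, 0.2237]
ee_rot: [2.1, 2.337, 0.0]
force: [0.1, 0.1, -0.3]
width: -0.0
```

Emit:
apply_moves --steps '[0,-0.15,0.13,0,0,0,0,-0.3,0.26,0,0,0,0,-0.44,0.36,0,0,0,0,-0.44,0.36,0,0,0]'

```text
t: 13.1
ee_pos: [0.4248, 0.3134, 0.2201]
ee_rot: [2.1, 2.337, -0.0]
force: [-0.1, 0.6, 0.1]
width: 0.0
```

Emit:
apply_moves --steps '[0,-0.24,0.2,0,0,0,0,-0.47,0.41,0,0,0,0,-0.7,0.63,0,0,0,0,-0.92,0.85,0,0,0,0,-1.14,1.08,0,0,0]'

```text
t: 13.52
ee_pos: [0.4134, 0.3122, 0.2093]
ee_rot: [-2.1, -2.337, -0.0]
force: [0.9, 0.8, 2.6]
width: 0.002
```

```bash
cat > look.py <<'E'
from h import *
np.set_printoptions(precision=4,suppress=True)
import sys
print(tcp_pl(),get_state()['force'])
def handle(n='side'):
    p=capture(n); C=cloud(p); m=(p['range_z']>0)
    P=(C[m]-O)@PW; f=p['frame'][m]
    for d in pinpoint(p,'lever_tab')[:1]+pinpoint(p,'jaw_nose')[:1]: print(n,round(d['confidence'],2),PW.T@(w(p,d['centre'])-O))
    # upper left edge of the handle: side strip y 0.008..0.014
    for lo in np.arange(-.15,-.02,.015):
        k=(P[:,0]>lo)&(P[:,0]<lo+.015)&(P[:,1]>.0)&(P[:,1]<.014)&(P[:,2]>.07)&(P[:,2]<.27)
        if k.sum()>8: print('%.3f'%(lo+.0075),k.sum(),np.percentile(P[k,2],[5,50,95]))
for n in sys.argv[1:]: handle(n)
E
python3 look.py side
```

```text
[-0.0681  0.0027  0.2093] [0.8926 0.7525 2.6452]
side 0.69 [-0.0082  0.2562 -0.0046]
side 0.78 [ 0.0754 -0.0014  0.0697]
-0.113 23 [0.2018 0.2655 0.2694]
-0.098 124 [0.1895 0.2047 0.2623]
-0.083 184 [0.1782 0.2023 0.2473]
-0.068 210 [0.1675 0.2039 0.2527]
-0.053 164 [0.1562 0.1794 0.2477]
-0.038 80 [0.1429 0.2448 0.2648]
-0.023 80 [0.1181 0.1429 0.2679]
```

Emit:
apply_moves --steps '[-0.1,-0.21,0.23,0,0,0,-0.2,-0.42,0.47,0,0,0,-0.2,-0.61,0.71,0,0,0,-0.2,-0.8,0.96,0,0,0,-0.2,-0.99,1.21,0,0,0]'

```text
t: 14.08
ee_pos: [0.4038, 0.3091, 0.197]
ee_rot: [-2.1, -2.336, -0.0]
force: [0.6, 1.8, 0.4]
width: -0.002
```

Emit:
apply_moves --steps '[0,-0.18,0.26,0,0,0,0,-0.35,0.52,0,0,0,0,-0.52,0.78,0,0,0,0,-0.68,1.05,0,0,0,0,-0.68,1.05,0,0,0]'

```text
t: 14.5
ee_pos: [0.3969, 0.3083, 0.1865]
ee_rot: [-2.1, -2.337, 0.0]
force: [-0.5, 1.0, 3.6]
width: 0.0
```

Emit:
apply_moves --steps '[0,-0.15,0.27,0,0,0,0,-0.3,0.55,0,0,0,0,-0.44,0.83,0,0,0,0,-0.57,1.11,0,0,0,0,-0.57,1.11,0,0,0]'

```text
t: 14.92
ee_pos: [0.3915, 0.3079, 0.176]
ee_rot: [-2.1, -2.337, -0.001]
force: [-0.7, 0.7, 8.3]
width: 0.002
```

Emit:
apply_moves --steps '[0,-0.12,0.29,0,0,0,0,-0.24,0.58,0,0,0,0,-0.24,0.58,0,0,0]'

```text
t: 15.17
ee_pos: [0.3892, 0.3077, 0.1703]
ee_rot: [-2.1, -2.337, -0.001]
force: [-0.8, 0.8, 7.7]
width: -0.001
```

Emit:
apply_moves --steps '[0,-0.11,0.29,0,0,0,0,-0.22,0.59,0,0,0,0,-0.31,0.89,0,0,0,0,-0.4,1.19,0,0,0,0,-0.4,1.19,0,0,0]'

```text
t: 15.58
ee_pos: [0.3849, 0.3071, 0.1579]
ee_rot: [-2.1, -2.337, 0.0]
force: [-1.1, 0.5, 4.8]
width: 0.0
```

Emit:
apply_moves --steps '[0,-0.08,0.3,0,0,0,0,-0.16,0.6,0,0,0,0,-0.16,0.6,0,0,0]'

```text
t: 15.83
ee_pos: [0.3835, 0.3068, 0.1517]
ee_rot: [2.1, 2.337, -0.0]
force: [-1.0, 1.1, 5.0]
width: -0.002
```

Emit:
apply_moves --steps '[0,-0.06,0.3,0,0,0,0,-0.12,0.61,0,0,0,0,-0.17,0.92,0,0,0,0,-0.17,0.92,0,0,0]'

```text
t: 16.17
ee_pos: [0.3817, 0.3066, 0.1421]
ee_rot: [2.1, 2.337, -0.001]
force: [-0.2, 0.6, 2.9]
width: -0.003
```

Emit:
apply_moves --steps '[0,-0.05,0.3,0,0,0,0,-0.05,0.3,0,0,0]'

```text
t: 16.33
ee_pos: [0.3814, 0.3065, 0.1393]
ee_rot: [2.1, 2.336, -0.001]
force: [0.9, 0.6, 2.0]
width: 0.001
```

Emit:
apply_moves --steps '[0,-0.03,0.25,0,0,0,0,-0.06,0.5,0,0,0,0,-0.06,0.5,0,0,0]'

```text
t: 16.58
ee_pos: [0.3807, 0.3063, 0.1342]
ee_rot: [2.1, 2.336, -0.001]
force: [-0.0, 0.9, 0.3]
width: -0.0
```

```bash
python3 look.py side scene
```

```text
[-0.1011  0.0005  0.1342] [-0.0478  0.8563  0.3271]
side 0.6 [0.0203 0.02   0.1588]
side 0.71 [ 0.0732 -0.0036  0.0558]
-0.142 202 [0.1119 0.202  0.2383]
-0.128 240 [0.1047 0.1795 0.2323]
-0.113 232 [0.106  0.1508 0.2263]
-0.098 301 [0.1067 0.1526 0.2245]
-0.083 224 [0.1049 0.1722 0.231 ]
-0.068 280 [0.1062 0.199  0.2559]
-0.053 160 [0.1055 0.1985 0.216 ]
-0.038 64 [0.1021 0.1121 0.2099]
-0.023 57 [0.1009 0.1095 0.1149]
scene 0.56 [0.0182 0.024  0.159 ]
scene 0.55 [ 0.0662 -0.0002  0.0601]
-0.142 201 [0.1131 0.2126 0.2615]
-0.128 192 [0.106  0.1977 0.2348]
-0.113 190 [0.1072 0.1475 0.2258]
-0.098 214 [0.1066 0.1587 0.2219]
-0.083 131 [0.1043 0.1676 0.2253]
-0.068 175 [0.1063 0.1886 0.2306]
-0.053 115 [0.1053 0.199  0.216 ]
-0.038 45 [0.0764 0.1112 0.2098]
-0.023 35 [0.101  0.1092 0.1139]
```

Emit:
apply_moves --steps '[0,-0.02,0.2,0,0,0,0,-0.03,0.4,0,0,0,0,-0.03,0.4,0,0,0]'

```text
t: 17.13
ee_pos: [0.3804, 0.3064, 0.1303]
ee_rot: [2.1, 2.336, -0.001]
force: [-0.0, -0.2, 0.0]
width: 0.004
```

Emit:
apply_moves --steps '[0,0,0.2,0,0,0,0,0,0.4,0,0,0,0,0,0.4,0,0,0]'

```text
t: 17.38
ee_pos: [0.3803, 0.3063, 0.1262]
ee_rot: [2.1, 2.337, -0.001]
force: [0.0, 0.3, -0.4]
width: -0.001
```

```bash
python3 look.py side scene | grep -v "^-0\.[01][2-9]"; python3 - <<'E'
from h import *
p=capture('side'); im=p['frame'][100:260,200:390,::-1]; cv2.imwrite('pics/s3.png',cv2.resize(im,None,fx=4,fy=3.7,interpolation=cv2.INTER_CUBIC)[:600,:800])
E
```

```text
[-0.1016  0.0005  0.1262] [ 0.0394  0.3232 -0.3711]
side 0.72 [ 0.1097  0.1919 -0.0059]
side 0.59 [ 0.072  -0.005   0.0576]
-0.113 246 [0.0921 0.1438 0.2178]
scene 0.48 [0.0255 0.0222 0.1627]
scene 0.63 [ 0.0657 -0.0012  0.0603]
-0.113 200 [0.0938 0.138  0.2177]
```

View pics/s3.png

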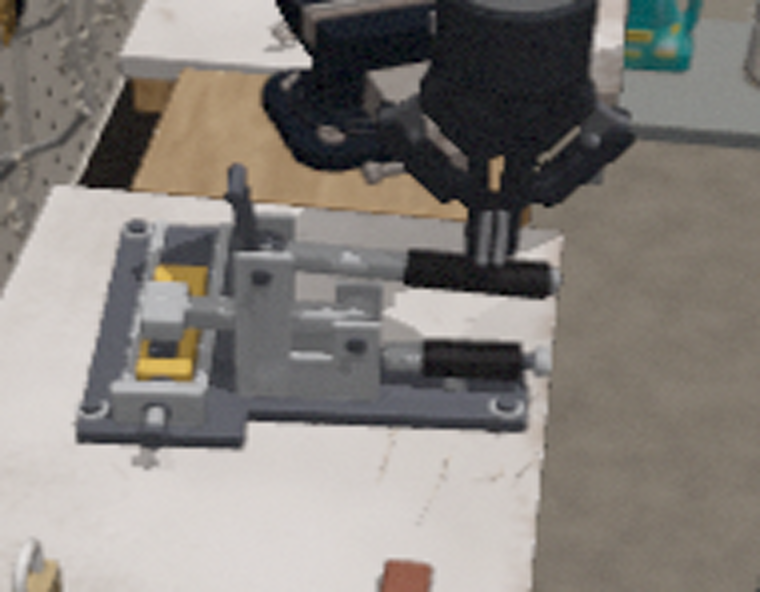

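Emit:
apply_moves --steps '[0,0,-1,0,0,0,0,0,-4,0,0,0,0,0,-8,0,0,0,0,0,-12,0,0,0,0,0,-14,0,0,0]'

```text
t: 18.15
ee_pos: [0.3817, 0.3076, 0.2724]
ee_rot: [2.099, 2.336, 0.009]
force: [1.0, 0.0, 0.7]
width: 0.0
```

Emit:
apply_moves --steps '[0,3,0,0,0,0,1,6.5,0,0,0,0,2.05,10,0,0,0,0,2.05,13.5,0,0,0,0,2.05,16.5,0,0,0,0]'

```text
t: 18.57
ee_pos: [0.5444, 0.3451, 0.2676]
ee_rot: [2.099, 2.337, 0.002]
force: [-0.2, 1.3, -0.6]
width: -0.001
```

```bash
python3 - <<'E'
from h import *
np.set_printoptions(precision=4,suppress=True)
print(tcp_pl(),get_state()['force'],get_state()['ee_rot'])
for n in ['wrist','side','scene']:
    p=capture(n)
    if n=='side': cv2.imwrite('pics/s4.png',cv2.resize(p['frame'][80:260,180:390,::-1],None,fx=3.3,fy=3.3,interpolation=cv2.INTER_CUBIC))
    for t in ['lever_tab','jaw_nose','block_end']:
        for d in pinpoint(p,t)[:1]: print(n,t,round(d['confidence'],2),PW.T@(w(p,d['centre'])-O))
    C=(wcloud if n=='wrist' else cloud)(p); m=p['range_z']>0; P=(C[m]-O)@PW
    k=(P[:,2]>.135)&(P[:,2]<.19)&(abs(P[:,0]-.02)<.03)&(P[:,1]>0)&(P[:,1]<.045)
    print('tab pts',k.sum(), P[k].min(0) if k.any() else 0,P[k].max(0) if k.any() else 0)
E
```

```text
[0.0658 0.0214 0.2676] [-0.202   1.2839 -0.614 ] [2.0991 2.3368 0.0018]
wrist lever_tab 0.81 [0.0284 0.0231 0.1605]
wrist jaw_nose 0.86 [ 0.074  -0.0036  0.0616]
wrist block_end 0.84 [0.0709 0.0295 0.021 ]
tab pts 450 [0.0233 0.0092 0.1354] [0.0337 0.0348 0.1755]
side lever_tab 0.65 [0.0288 0.0203 0.1572]
side jaw_nose 0.96 [ 0.0747 -0.0022  0.0589]
side block_end 0.64 [0.0689 0.0267 0.0262]
tab pts 102 [0.0193 0.0082 0.1357] [0.0313 0.0358 0.1749]
scene lever_tab 0.66 [0.029  0.0229 0.1575]
scene jaw_nose 0.76 [ 0.0661 -0.0024  0.0596]
scene block_end 0.69 [0.0701 0.0296 0.0264]
tab pts 110 [0.0181 0.0087 0.1356] [0.0299 0.0359 0.1749]
```

View pics/s4.png

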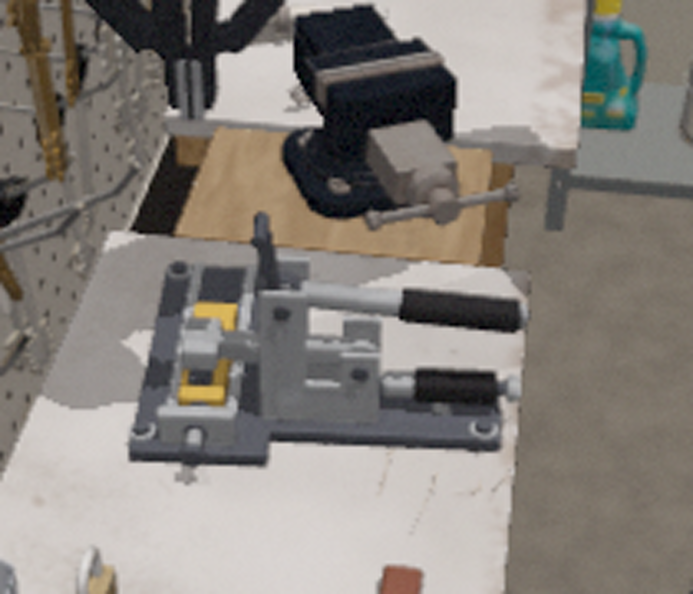

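Emit:
apply_moves --steps '[0,0,2.5,0,0,0,0,0,5,0,0,0,0,0,7.5,0,0,0,0,0,9.4,0,0,0,0,0,9.4,0,0,0]'

```text
t: 19.58
ee_pos: [0.5397, 0.3431, 0.1685]
ee_rot: [-2.098, -2.335, 0.01]
force: [0.1, -0.5, -0.1]
width: -0.001
```

Emit:
apply_moves --steps '[0,-0.3,0,0,0,0,0,-0.6,0,0,0,0,0,-0.9,0,0,0,0,0,-1.2,0,0,0,0]'

```text
t: 19.92
ee_pos: [0.531, 0.3438, 0.1746]
ee_rot: [2.099, 2.336, 0.004]
force: [-0.9, -0.2, 1.2]
width: -0.002
```

```bash
python3 look.py|head -1
```

```text
[0.0523 0.0215 0.1746] [-0.9178 -0.2051  1.2033]
```

Emit:
apply_moves --steps '[0,-0.2,0.2,0,0,0,0,-0.4,0.4,0,0,0,0,-0.6,0.4,0,0,0,0,-0.8,0.4,0,0,0,0,-1,0.4,0,0,0]'

```text
t: 20.33
ee_pos: [0.5204, 0.3421, 0.1688]
ee_rot: [2.1, 2.337, -0.0]
force: [0.5, 0.6, -0.4]
width: -0.002
```

Emit:
apply_moves --steps '[0,-0.2,0,0,0,0,0,-0.4,0,0,0,0,0,-0.6,0,0,0,0,0,-0.8,0,0,0,0]'

```text
t: 20.67
ee_pos: [0.5124, 0.3413, 0.1688]
ee_rot: [-2.1, -2.337, 0.0]
force: [0.5, 0.6, 0.9]
width: 0.003
```

```bash
python3 - <<'E'
from h import *
np.set_printoptions(precision=4,suppress=True)
print(tcp_pl(),get_state()['force'])
for n in ['side','scene']:
    p=capture(n)
    if n=='side': cv2.imwrite('pics/s5.png',cv2.resize(p['frame'][100:260,180:370,::-1],None,fx=3.7,fy=3.7,interpolation=cv2.INTER_CUBIC))
    for t in ['lever_tab','jaw_nose']:
        for d in pinpoint(p,t)[:1]: print(n,t,round(d['confidence'],2),PW.T@(w(p,d['centre'])-O))
E
```

```text
[0.0335 0.021  0.1688] [0.4563 0.6044 0.8598]
side lever_tab 0.66 [-0.037   0.0242  0.1561]
side jaw_nose 0.75 [ 0.068  -0.0237  0.0102]
scene lever_tab 0.53 [-0.0353  0.0221  0.1556]
scene jaw_nose 0.6 [ 0.0644 -0.0008  0.0767]
```

View pics/s5.png

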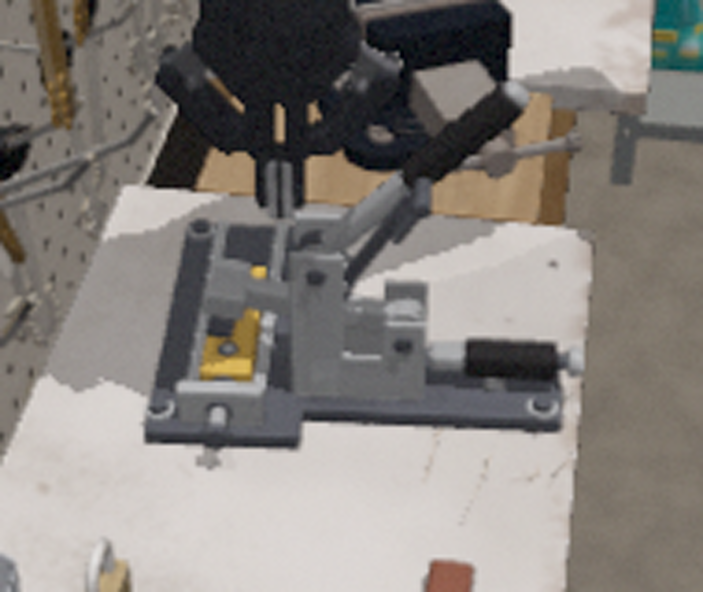

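Emit:
apply_moves --steps '[0,1,0,0,0,0,0,2,-1,0,0,0,0,2,-4,0,0,0,0,2,-8,0,0,0,0,2,-11,0,0,0]'

```text
t: 21.38
ee_pos: [0.5335, 0.3435, 0.2809]
ee_rot: [2.1, 2.336, 0.001]
force: [0.5, 0.9, 1.1]
width: -0.001
```

Emit:
apply_moves --steps '[0,0,0,0,0,0,0,0,0,0,0,0,0,0,0,0,0,0,0,0,0,0,0,0,0,0,0,0,0,0]'

```text
t: 21.8
ee_pos: [0.532, 0.343, 0.2771]
ee_rot: [-2.1, -2.336, 0.004]
force: [-0.6, 1.0, -0.1]
width: -0.001
```

```bash
python3 - <<'E'
from h import *
np.set_printoptions(precision=4,suppress=True)
print(tcp_pl(),get_state()['force'],get_state()['t'])
for n in ['side','scene','wrist']:
    p=capture(n)
    for t in ['lever_tab','jaw_nose','block_end','brush','padlock','abrasive']:
        for d in pinpoint(p,t)[:1]: print(n,t,round(d['confidence'],2),PW.T@(w(p,d['centre'])-O),w(p,d['centre']))
    C=(wcloud if n=='wrist' else cloud)(p); P=(C-O)@PW; f=p['frame'].astype(int)
    m=(p['range_z']>0)&(f[...,0]-f[...,2]>50)&(abs(P[...,2]-.036)<.008)&(abs(P[...,0]-.07)<.025)&(P[...,1]>-.12)&(P[...,1]<.04)
    print(n,'block y',np.percentile(P[m][:,1],[1,99]),'x',np.percentile(P[m][:,0],[2,98]))
E
```

```text
[0.0532 0.0206 0.2771] [-0.6042  1.0078 -0.1032] 21.8
side lever_tab 0.68 [ 0.0742 -0.002   0.0753] [0.5553 0.3228 0.0753]
side jaw_nose 0.57 [ 0.0703 -0.0055  0.0766] [0.5518 0.3189 0.0766]
side block_end 0.64 [0.0685 0.0247 0.0262] [0.5467 0.3488 0.0262]
side brush 0.72 [-0.0074  0.2557 -0.0041] [ 0.4464  0.5702 -0.0041]
side padlock 0.85 [ 0.1127  0.1907 -0.0048] [ 0.5727  0.5185 -0.0048]
side abrasive 0.56 [-0.062   0.1722 -0.0017] [ 0.4011  0.4813 -0.0017]
side block y [-0.0722  0.0276] x [0.0541 0.0832]
scene lever_tab 0.61 [-0.036   0.0214  0.1544] [0.4432 0.3342 0.1544]
scene jaw_nose 0.74 [0.0643 0.0005 0.077 ] [0.5452 0.3242 0.077 ]
scene block_end 0.69 [ 0.0022 -0.0017  0.0869] [0.4837 0.3153 0.0869]
scene brush 0.69 [-0.0091  0.2507 -0.0062] [ 0.4452  0.565  -0.0062]
scene padlock 0.71 [ 0.1117  0.1901 -0.0032] [ 0.5719  0.5179 -0.0032]
scene abrasive 0.56 [-0.0652  0.1718 -0.0033] [ 0.398   0.4805 -0.0033]
scene block y [-0.0712  0.0271] x [0.0528 0.0812]
wrist lever_tab 0.72 [-0.034   0.0272  0.1545] [0.4446 0.3401 0.1545]
wrist jaw_nose 0.55 [ 0.071  -0.0003  0.0769] [0.5519 0.3242 0.0769]
wrist block_end 0.64 [0.0712 0.0334 0.0225] [0.5485 0.3577 0.0225]
wrist brush 0.61 [ 0.072  -0.0251  0.0128] [0.5556 0.2996 0.0128]
wrist padlock 0.73 [0.1153 0.1974 0.0011] [0.5746 0.5255 0.0011]
wrist abrasive 0.82 [-0.0622  0.17   -0.0042] [ 0.4011  0.4791 -0.0042]
wrist block y [-0.071   0.0267] x [0.0561 0.0843]
```

All as wanted: block end at y ≈ 0.027, jaw open at z ≈ 0.077, bystanders unmoved, arm clear.

```bash
python3 -c "
from plant import sign_off; print(sign_off())"
```

```text
the job is handed in; nothing more can be done
None
```

The job is done and handed in at about 22 s of the 72 s allowed. No verdict was reported.

- **Lock body:** I slid it home at a steady 4–6 N until it met the stop screw, and pressed there to about 11–12 N at the wrist. Its leading end finished at about y 0.027 in the pliers' frame.
- **Locking:** I followed the handle down its arc; the highest reading was about 8 N. It dropped over centre and stayed locked with the hand off, with the jaw nose at about z 0.060.
- **Release:** I pushed the tab towards the handle's end and the pliers sprang open, then I withdrew the arm. I saw no force peak at the tab in the move reports, because it tripped within one move. The pictures before and after show the lever moving from locked to open.

**Last checks:**
- The jaw nose is at about z 0.077 and the lever tab at about x -0.035, so the pliers are open. The lock body is in its guide.
- The brush, padlock and abrasive block are within a few millimetres of where they started, which is measurement noise. The arm touches nothing.
- **Disagreements:** A few network readings were plainly wrong, such as one "lever_tab" on the jaw and one "block_end" on the cheeks. The wrist camera's network put the block's end at y 0.033, outside the limit. The depth points from all three cameras agreed on about 0.027, so I went with those.
- **Not measured:** I did not measure the pin's height. It looked flush in the side picture.

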